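# Start the UV frame sanitiser

## Task

A pair of spectacles lies in the UV sanitiser box with its lid standing open. With the fingertips, ease the white lid down until it is fully shut, without slamming it, then gently press the green start button down and withdraw. Do not touch the red or blue button, and leave the spectacles, screwdrivers, bottle and case where they are; nothing is to be lifted.

Things in the scene. Friction and masses are not known exactly. Their poses are not given: they have to be found in the camera images.
- uvbox: White UV sanitiser box for spectacle frames, fixed to the bench, turned about the vertical only; 220 mm deep (x), 230 mm wide (y). Origin: centre of its underside; its -x side is the front, towards the robot. Rear part (x -30 to +110 mm): open-topped chamber 105 mm high. Front part (x -110 to -30 mm): the sloped console.
- console (a point): Centre of the grey console's sloped top, at (-70, 0, 91.5) mm in the uvbox frame. The top falls to the front by 12 deg (100 mm high at the chamber, 83 mm at the front edge): outward normal (-0.208, 0, 0.978) in the uvbox frame. On it at x = -70 mm: red button y = -78 mm, green y = -26 mm, blue y = +26 mm, flat display y = +78 mm.
- lid (a joint): Angle of the white lid, rad: 0 fully shut, grows as it opens, stop at 1.5; starts open at 0.95 to 1.2. Damped friction hinge: it stays where it stands above about 0.85 rad; a push of 1 to 3 N near the front edge moves it; below about 0.7 rad it sinks shut by itself in about 3 s, at up to 0.5 rad/s. It is 0.25 kg and has no latch.
- lid_hinge (a point): The hinge line's midpoint, at (105, 0, 107) mm in the uvbox frame; the hinge runs along the box's y axis.
- lid_face (a point): Point on the middle of the lid's outer (when shut, upper) face, 115 mm from the hinge along the lid and 19 mm off the lid's plane through the hinge. x axis: along the lid towards the hinge; z axis: out of the outer face. The slab is 234 mm wide, 18 mm thick; its front edge lies 26 mm farther from the hinge, with a 12 mm teal tab on it. Shut, the top is 126 mm above the bench.
- start (a joint): Travel of the green start button in m: 0 up, 0.007 at the bottom. Sprung: starts to move at 1.8 N, 0.6 N more per mm, 6 N at the bottom; springs back when let go. It counts as pressed beyond 0.004 (4.2 N).
- start_top (a point): Centre of the flat top of the green start button, 22 mm across, 23 mm above the console in a black round housing 38 mm across and 12 mm high. Its z axis is the outward normal of the console, and the button moves against it. The neighbouring buttons are 52 mm away to either side along the box's y axis.
- stop (a joint): Travel of the red button (m, 0 up), same kind, 52 mm to the -y side of the green one. Leave alone.
- timer (a joint): Travel of the blue button (m, 0 up), same kind, 52 mm to the +y side of the green one. Leave alone.
- specs_inside: Folded dark blue spectacles, 134 x 26 x 38 mm high, lying loose on the wire rack in the chamber. Origin: underside of the lens front. Stay inside.
- specs_mat: Open brown spectacles, 134 mm wide, 140 mm long, 40 mm high, loose on the teal repair mat. Origin: under the bridge, at the underside of the lenses; temples run to +x.
- driver_red: Precision screwdriver with a red cap, 124 mm long, 13 mm high, loose on the teal mat. Origin: middle of its underside, x towards the blade.
- driver_green: Precision screwdriver with a green cap, same size, loose on the teal mat, same origin.
- spray: Lens spray bottle, 38 mm across, 115 mm high, loose on the bench. Origin: centre of its underside.
- case: Dark red spectacle case, 62 x 160 x 42 mm high, loose on the bench. Origin: centre of its underside.
- mat: Teal repair mat, 320 x 230 x 4 mm, fixed, beside the box (left or right of it). Origin: centre of its underside.

How it is judged (in metres and radians):
On the way, in this order (a step that is already met when the one before it is completed fails the run):
1. the lid is fully shut (below 0.04 rad) (value of joint lid below 0.04 rad), for 0.2 s.
2. the green start button is pressed down by the fingers (beyond 4 mm of 7) with the lid shut (value of joint start above 0.004 m and contact force between the fingers and start above 0.5 N and value of joint lid below 0.04 rad), for 0.05 s.
At the end, for the whole second after the job is handed in: The lid is shut (within 0.04 rad), all three buttons are up again (within 1.5 mm), the spectacles, screwdrivers, bottle and case are within 15 mm of where they started (value of joint lid below 0.04 rad and value of joint each of start, stop, timer below 0.0015 m and distance of each of specs_inside, specs_mat, driver_red, driver_green, spray, case from where it was at the start of the episode below 0.015 m); the robot touches nothing.
It fails at once if the start button is pressed while the lid is still open (value of joint start above 0.002 m and value of joint lid above 0.04 rad).
It fails at once if the red or blue button is touched (value of joint any of stop, timer above 0.0015 m or contact force between anything else and stop above 1 N or contact force between anything else and timer above 1 N).
It fails at once if the lid is slammed (closing faster than 2.5 rad/s) or thrown further open (beyond 1.4 rad) (velocity of joint lid below -2.5 rad/s or value of joint lid above 1.4 rad).
It fails at once if the lid or the start button is pushed harder than 40 N (contact force between anything else and lid above 40 N or contact force between anything else and start above 40 N).
It fails at once if spectacles, a screwdriver, the bottle or the case is moved by more than 15 mm or lifted (distance of any of specs_inside, specs_mat, driver_red, driver_green, spray, case from where it was at the start of the episode above 0.015 m).
It also fails if it takes over 45 s, if anything falls off the work surface, if the arm or the gripper's body presses on something with over 40 N, if the wrist force passes 120 N, or if a joint passes its speed limit or range.

## Robot

A 6-joint arm with a two-finger parallel gripper is mounted at the origin on the work surface. World frame = base frame: x ahead of the robot, y to its left, z up, the work surface at z = 0. Lengths are in m, angles in degrees, forces in N, time in s.
With the tool pointing down it reaches from about 0.275 to 0.75 m from the base axis. Payload 10.2 kg.
Tool frame: the origin (TCP) lies midway between the tips of the shut fingers; the grasp point (between the pads) lies 19 mm behind it; z points along the fingers, y is the line along which they close (so a half turn about z gives the same grasp; the last joint's range is limited). The gripper opens to 88 mm and grips with 3 to 60 N. Pads are 18 mm wide; open, the fingers measure 123 mm over their backs; the gripper's body (75 mm by 187 mm) begins 45 mm behind the grasp point.
Start: joints at [61.398, 17.928, 85.812, -0, 76.261, -12.8], TCP at [0.143, 0.505, 0.239] pointing down, gripper open.
Joint ranges: [-168.41, 168.41], [-55.51, 124.54], [10.69, 146.95], [-70.63, 250.63], [1, 178], [-165.06, 165.06]. Speed limits (degrees/s): [136.94, 136.94, 172.46, 180, 180, 180].

## Interface

Orientations are given as a 3x3 rotation matrix whose columns are the frame's x, y, z axes.
In Python, from bench import ctrl gives the robot as it stands.
- The arm moves only by the shell command python3 -m pendant 'ROWS' [OPENING]. ROWS is JSON, a list of rows, each a list of 6 numbers: the shift along the tool's x, y, z in m, then the turn, a rotation vector about the tool's x, y, z in degrees. A call has 1 to 5 rows; each row shifts and turns the commanded pose from where the row before left it, along the tool's axes as they then stand; what a row does not reach is not made up. A row lasts 1/10 s, in which the tool goes at most 50 mm and 8.59 degrees, less where a joint would pass 70% of its speed; a pose out of reach is approached as far as the arm can. A call is refused whole if a number of a shift passes 0.05 or a number of a turn 8.59, either way. A call with a gripper value outside its range is refused whole. OPENING is the opening, from 0 (shut) to 1 (fully open), set as the call begins (- or left out, the last holds). The fingers move at their own pace and stop on an object; the grip force is fixed at half the most. Time passes only in rows, so rows that do not move let the fingers close. It gives the time, the measured TCP pose, the force, the opening and the grip force at its end, in the units of the state.
- ctrl.get_state(): the state, without advancing time (a new reading comes with each control period).
- ctrl.get_image(name): name is "scene" or "top" or "wrist"; returns the picture (400x640x3 uint8, red, green, blue); there is no depth.
- ctrl.camera_info(name): a dict with "vertical_fov" (degrees; the focal length in pixels is half the picture's height over the tangent of half this angle, whatever the lens; pixels are square), "cx", "cy" (the principal point, pixels), "world_to_cam" (4x4, takes a point from world to camera coordinates); the wrist camera has in their place "T_tool_cam" (4x4, takes a point from camera to tool coordinates, whose origin is the TCP and whose axes are the flange's). Camera axes: x right, y up, looking along -z (the intrinsics and any distortion apply to the point x, -y, -z); pixel columns grow to the right and rows downward; lengths in m; the calibration is good to about 2 mm. The wrist camera is an equidistant fisheye: a pixel r from the principal point sees the ray r / f radians off the axis. A picture is of the moment at which its call begins: read the wrist's pose just before it. camera_info takes no time and is no camera call.
- ctrl.hand_in(): hands the job in; it is judged then, once.
Trained networks look in the newest picture that a camera, given by its name, has taken for a name from the list of things; names that differ only in an ending like _2 or _b are one class to them, and where a whole thing is asked for, a point or a joint stands for the part that bears it (a point fixed in the world has none). Each returns a list of dicts, best first, with "confidence" (0 to 1); they miss things now and then, are a little off and sometimes report something else, mostly with a low value. They report only what shows in the picture. A call takes as long as a camera call.
- ctrl.spot_in(camera, label): "point" ([row, column] as shares, 0 to 1, of the picture: columns of its width, rows of its height, amid what is visible of it).
The state is a dict: "clock": time; "qpos": joint angles; "joint_velocities": joint speeds; "joint_torque": joint torques, N m; "ee_pos": TCP position; "tcp_rot": TCP orientation; "contact_force": force on the tool from outside, world axes, zero at the start; "torque": the same for the moment, N m; "width": finger opening in m; "gripper_force": force on a finger pad.
Only numpy, scipy, OpenCV 4.12 (cv2) and the standard library are available. Lean on these libraries where they do the work, as an engineer would, in place of code of your own. Each camera call takes 0.05 s, during which the arm holds its last target. There are 200 camera calls.

## Working session

There is one attempt and no reset: what is moved stays moved. The work goes in short steps, Python scripts to look and compute and a shell command to move; the robot and the scene stay as the last step left them, time stands still between calls to the robot, and variables do not carry over. Pictures are saved under pics/ and viewed, at most 10 in all, crops included, and the job is handed in when it is done.

```bash
mkdir -p pics
cat > h.py <<'E'
import numpy as np, cv2
from bench import ctrl
def cam(n):
    i=ctrl.camera_info(n); f=200/np.tan(np.radians(i['vertical_fov'])/2); return i,f
def proj(n,P):
    i,f=cam(n); P=np.atleast_2d(P); c=(np.c_[P,np.ones(len(P))]@np.array(i['world_to_cam']).T)[:,:3]
    return np.c_[i['cx']+f*c[:,0]/-c[:,2], i['cy']-f*c[:,1]/-c[:,2]]
def ray(n,u,v):
    i,f=cam(n); M=np.linalg.inv(np.array(i['world_to_cam'])); d=M[:3,:3]@np.array([(u-i['cx'])/f,-(v-i['cy'])/f,-1.])
    return M[:3,3],d/np.linalg.norm(d)
def tri(rs):
    A=np.zeros((3,3));b=np.zeros(3)
    for o,d in rs: Q=np.eye(3)-np.outer(d,d);A+=Q;b+=Q@o
    p=np.linalg.solve(A,b); return p,[np.linalg.norm((np.eye(3)-np.outer(d,d))@(p-o)) for o,d in rs]
E
python3 - <<'E'
from h import *
np.set_printoptions(precision=4,suppress=True)
for n in ['scene','top']:
    im=ctrl.get_image(n); cv2.imwrite(f'pics/{n}.png',im[:,:,::-1]); print(n,ctrl.camera_info(n))
pts={}
for l in ['start_top','stop','timer','lid_face','uvbox','spray','case','mat','specs_mat']:
    for n in ['scene','top']:
        for r in ctrl.spot_in(n,l)[:2]:
            p=r['point'];print(l,n,round(p[1]*640,1),round(p[0]*400,1),r['confidence'])
            pts.setdefault((l,n),ray(n,p[1]*640,p[0]*400))
    if (l,'scene') in pts and (l,'top') in pts: print(l,tri([pts[l,'scene'],pts[l,'top']]))
print(ctrl.get_state()['tcp_rot'],ctrl.get_state()['clock'])
E
```

```text
scene {'vertical_fov': 52.83694295595397, 'cx': 315.0767461924291, 'cy': 198.92096391800393, 'world_to_cam': array([[ 0.7574,  0.6529,  0.0053, -0.44  ],
       [-0.5378,  0.6193,  0.572 ,  0.2663],
       [ 0.3702, -0.4361,  0.8202, -1.6244],
       [ 0.    ,  0.    ,  0.    ,  1.    ]])}
top {'vertical_fov': 48.71290261189182, 'cx': 316.04114778536257, 'cy': 199.23667515018585, 'world_to_cam': array([[-0.0091, -0.9999, -0.0117,  0.0039],
       [ 0.9957, -0.0101,  0.0921, -0.5816],
       [-0.0922, -0.0108,  0.9957, -1.1863],
       [ 0.    ,  0.    ,  0.    ,  1.    ]])}
start_top top 271.3 215.8 0.61
stop top 291.3 212.8 0.63
stop top 363.0 215.2 0.51
timer top 233.3 161.2 0.35
lid_face scene 371.0 161.0 0.85
lid_face scene 348.8 174.0 0.36
lid_face top 236.1 161.9 0.92
lid_face (array([0.661 , 0.1902, 0.1689]), [np.float64(0.0018265319839776719), np.float64(0.0018265319839778156)])
uvbox scene 272.3 252.6 0.65
uvbox scene 350.7 174.0 0.6
uvbox top 252.7 193.3 0.9
uvbox (array([ 0.5603,  0.0175, -0.1362]), [np.float64(0.1862746608644422), np.float64(0.1862746608644423)])
spray scene 225.1 312.0 0.71
spray top 482.9 177.2 0.56
spray top 150.1 204.7 0.29
spray (array([ 0.6329, -0.4515,  0.0546]), [np.float64(0.0015751453765880672), np.float64(0.001575145376588218)])
case scene 392.3 135.9 0.75
case scene 367.5 165.2 0.63
case top 148.4 204.8 0.78
case (array([0.5761, 0.4729, 0.0039]), [np.float64(0.004596090903001691), np.float64(0.004596090903001464)])
mat scene 272.2 254.1 0.69
mat top 388.8 197.9 0.73
mat (array([ 0.5829, -0.2101, -0.0058]), [np.float64(0.005123423226879566), np.float64(0.005123423226879427)])
specs_mat scene 231.6 235.7 0.81
specs_mat top 426.0 230.2 0.72
specs_mat (array([ 0.4907, -0.2834,  0.1061]), [np.float64(0.0026376852030419702), np.float64(0.002637685203041929)])
[[-0.9622  0.2723 -0.    ]
 [ 0.2723  0.9622 -0.0001]
 [-0.     -0.0001 -1.    ]] 1.0
```

View pics/scene.png

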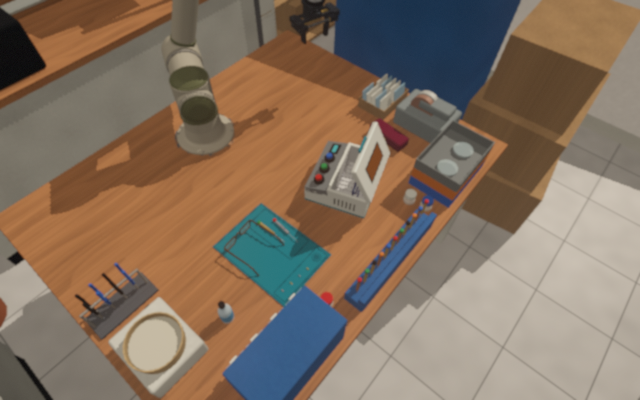

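View pics/top.png

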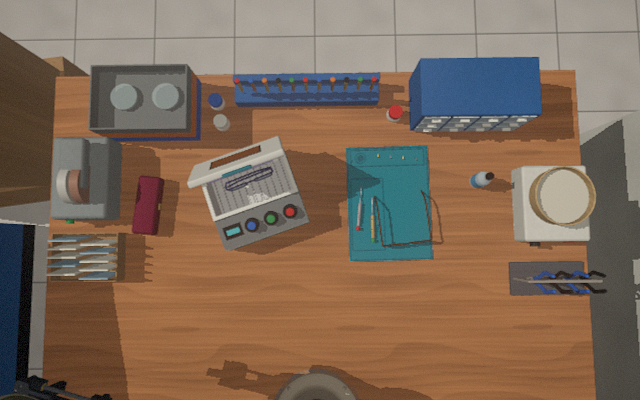

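The top view shows red at about (290,212), green (271,219), blue (252,226) and the display (233,231), with the box yawed about +20°. In the scene view red is at about (319,179) and green (325,167). I'll get the colour centroids and fit the box pose next.

```bash
cat > fit.py <<'E'
from h import *
from scipy.optimize import least_squares
np.set_printoptions(precision=4,suppress=True)
n=np.array([-.208,0,.978])
B={c:np.array([-.070,y,.0915])+.023*n for c,y in zip('rgb',(-.078,-.026,.026))}
def cent(im,c,u,v,r=9):
    s=im[v-r:v+r+1,u-r:u+r+1].astype(float); k='rgb'.index(c)
    w=np.clip(s[...,k]-np.max(np.delete(s,k,2),2)-15,0,None)
    w[w<0.4*w.max()]=0
    yy,xx=np.mgrid[v-r:v+r+1,u-r:u+r+1]; return np.array([(w*xx).sum(),(w*yy).sum()])/w.sum()
obs={}
for cn,g in {'top':dict(r=(290,212),g=(271,219),b=(252,226)),'scene':dict(r=(319,179),g=(325,167),b=(330,157))}.items():
    im=cv2.imread(f'pics/{cn}.png')[:,:,::-1]
    for c,(u,v) in g.items(): obs[cn,c]=cent(im,c,u,v,8 if cn=='top' else 5); print(cn,c,obs[cn,c])
for c in 'rgb': print(c,*tri([ray(k,*obs[k,c]) for k in('top','scene')]))
def W(p,q): a=p[2]; R=np.array([[np.cos(a),-np.sin(a),0],[np.sin(a),np.cos(a),0],[0,0,1]]); return R@q+np.array([p[0],p[1],0])
f=lambda p:np.concatenate([proj(k,W(p,B[c]))[0]-o for (k,c),o in obs.items()])
s=least_squares(f,[.6,.15,.35]);print(s.x,np.degrees(s.x[2]),s.fun)
np.save('box.npy',s.x)
for c in 'rgb': print(c,W(s.x,B[c]))
for k in ('top','scene'):
    im=cv2.imread(f'pics/{k}.png')
    big=cv2.resize(im,None,fx=4,fy=4,interpolation=cv2.INTER_CUBIC)
    def draw(pts,col): cv2.polylines(big,[((proj(k,[W(s.x,np.array(q)) for q in pts])+.5)*4).astype(int)],True,col,1)
    draw([(-.03,-.115,.105),(.11,-.115,.105),(.11,.115,.105),(-.03,.115,.105)],(0,255,0))
    draw([(-.11,-.115,.083),(-.03,-.115,.1),(-.03,.115,.1),(-.11,.115,.083)],(255,255,0))
    for th,col in ((.95,(0,0,255)),(1.075,(255,0,255)),(1.2,(255,0,0))):
        x,z=np.array([-np.cos(th),0,np.sin(th)]),np.array([np.sin(th),0,np.cos(th)])
        draw([np.array([.105,0,.107])+d*x+.019*z+np.array([0,y,0]) for d,y in((.0,-.117),(.141,-.117),(.141,.117),(0,.117))],col)
    u,v=proj(k,W(s.x,np.array([0,0,.1])))[0]*4; u,v=int(u),int(v)
    cv2.imwrite(f'pics/{k}_fit.png',big[max(0,v-290):v+290,max(0,u-290):u+290])
E
python3 fit.py
```

```text
top r [289.5059 211.4801]
top g [270.3045 218.3575]
top b [250.9076 225.3604]
scene r [318.0905 176.6115]
scene g [323.6005 165.2382]
scene b [328.8386 154.9193]
r [0.5418 0.0638 0.1075] [np.float64(0.0024146242785983143), np.float64(0.0024146242785982337)]
g [0.5247 0.1128 0.1095] [np.float64(0.002265679067569693), np.float64(0.0022656790675695776)]
b [0.5072 0.1625 0.1074] [np.float64(0.00242137330649776), np.float64(0.002421373306497784)]
[0.5876 0.1614 0.336 ] 19.252155213411285 [ 0.7884  0.0996  0.7073  0.1487  0.7854  0.0854  0.8141 -1.0123  0.7681
 -0.6865  0.7793 -0.981 ]
r [0.5427 0.0631 0.114 ]
g [0.5256 0.1122 0.114 ]
b [0.5084 0.1613 0.114 ]
```

View pics/top_fit.png

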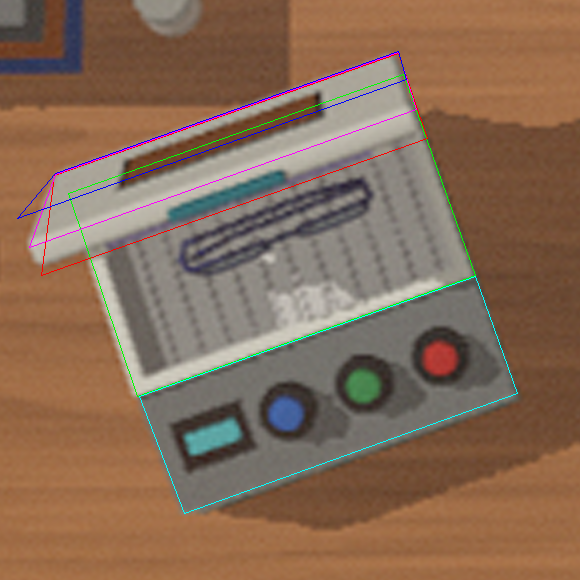

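View pics/scene_fit.png

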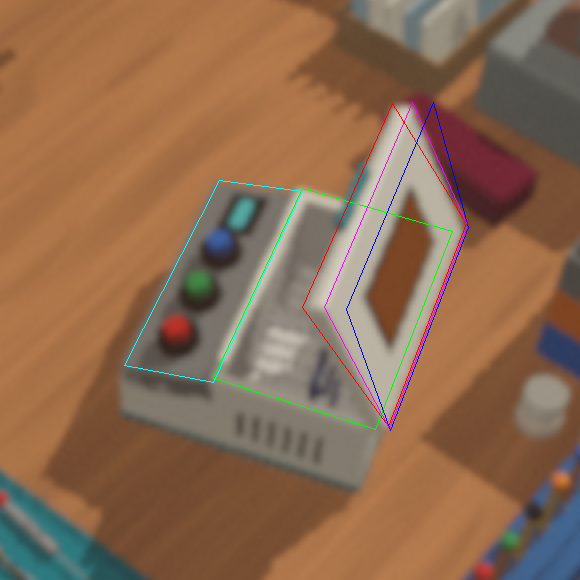

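The fit agrees with both pictures to about 1 px: box at (0.588, 0.161), yaw 19.25°, lid at about 1.05 rad. I'll shut the fingers, raise and turn the tool so its y runs along the box's y, then cross behind the lid.

```bash
python3 -m pendant '[[0,0,-0.03,0,0,-7],[0,0,-0.03,0,0,-7],[0,0,-0.03,0,0,-7],[0,0,-0.03,0,0,-7],[0,0,0,0,0,-7]]' 0 && python3 -m pendant '[[-0.027,-0.0315,0,0,0,0],[-0.027,-0.0315,0,0,0,0],[-0.027,-0.0315,0,0,0,0],[-0.027,-0.0315,0,0,0,0],[-0.027,-0.0315,0,0,0,0]]' && python3 -m pendant '[[-0.027,-0.0315,0,0,0,0],[-0.027,-0.0315,0,0,0,0],[-0.027,-0.0315,0,0,0,0],[-0.027,-0.0315,0,0,0,0],[-0.027,-0.0315,0,0,0,0]]'
cat > st.py <<'E'
from h import *
np.set_printoptions(precision=4,suppress=True)
p=np.load('box.npy'); c,s=np.cos(p[2]),np.sin(p[2]); R=np.array([[c,-s,0],[s,c,0],[0,0,1]])
S=ctrl.get_state(); print('t',S['clock'],'box-frame tcp',R.T@(np.array(S['ee_pos'])-[p[0],p[1],0]),'F box',R.T@np.array(S['contact_force']),'w',S['width'])
print('tool in box\n',R.T@np.array(S['tcp_rot']),S['qpos'])
E
python3 st.py
```

```text
clock: 1.5
ee_pos: [0.1433, 0.5058, 0.3627]
tcp_rot: [[-0.943, -0.334, 0.003], [-0.334, 0.943, 0.006], [-0.005, 0.005, -1.0]]
contact_force: [-0.1, 0.3, 0.1]
width: 0.0504
gripper_force: 0.0
clock: 2.0
ee_pos: [0.3235, 0.3998, 0.3588]
tcp_rot: [[-0.944, -0.329, 0.0], [-0.329, 0.944, 0.0], [-0.0, 0.0, -1.0]]
contact_force: [-0.9, 1.0, -0.3]
width: 0.01
gripper_force: 0.0
clock: 2.5
ee_pos: [0.5029, 0.2953, 0.3588]
tcp_rot: [[-0.944, -0.329, 0.0], [-0.329, 0.944, 0.0], [-0.0, 0.0, -1.0]]
contact_force: [-0.3, -0.0, 0.3]
width: 0.0002
gripper_force: 0.0
t 2.5 box-frame tcp [-0.0358  0.1544  0.3588] F box [-0.2531  0.0703  0.2712] w 0.00017636693113441866
tool in box
 [[-1.      0.001   0.0002]
 [ 0.001   1.      0.    ]
 [-0.0002  0.     -1.    ]] [ 18.922   23.0774  61.0934   0.0024  95.8194 -90.2712]
```

```bash
python3 -m pendant '[[-0.027,-0.031,0,0,0,0],[-0.027,-0.031,0,0,0,0],[-0.027,-0.031,0,0,0,0],[-0.027,-0.031,0,0,0,0],[-0.03,-0.03,0,0,0,0]]' && python3 -m pendant '[[0,0,0.03,0,0,0],[0,0,0.03,0,0,0],[0,0,0,0,0,0]]' && python3 st.py
python3 - <<'E'
from h import *
im=ctrl.get_image('scene');cv2.imwrite('pics/s2.png',cv2.resize(im[90:230,250:450,::-1],None,fx=4,fy=4))
E
```

```text
clock: 3.0
ee_pos: [0.6834, 0.1953, 0.3591]
tcp_rot: [[-0.944, -0.329, 0.0], [-0.329, 0.944, 0.0], [-0.0, -0.0, -1.0]]
contact_force: [0.6, 0.1, 1.0]
width: 0.0003
gripper_force: 0.0
clock: 3.3
ee_pos: [0.6817, 0.1961, 0.2934]
tcp_rot: [[-0.944, -0.329, -0.009], [-0.329, 0.944, -0.001], [0.009, 0.002, -1.0]]
contact_force: [0.2, 0.3, -0.1]
width: 0.0005
gripper_force: 0.0
t 3.3 box-frame tcp [0.1003 0.0018 0.2934] F box [ 0.2933  0.2068 -0.0949] w 0.00048127236892689986
tool in box
 [[-1.      0.0012 -0.0093]
 [ 0.0012  1.      0.0022]
 [ 0.0093  0.0021 -1.    ]] [   6.6132   43.7279   37.3965    0.0041   99.4208 -102.5704]
```

View pics/s2.png

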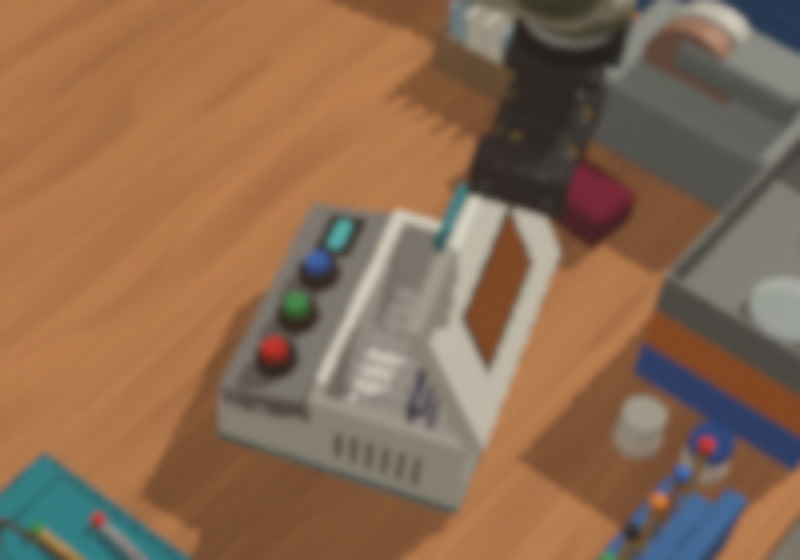

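The closed fingertips are above and behind the lid's upper edge, around (520,200) in the crop, and the lid hasn't moved. I'll descend and push forward gently.

```bash
python3 -m pendant '[[0,0,0.025,0,0,0],[0,0,0.025,0,0,0],[0,0,0.022,0,0,0],[0,0,0,0,0,0]]' && python3 -m pendant '[[0.008,0,0,0,0,0],[0.008,0,0,0,0,0],[0.006,0,0,0,0,0],[0,0,0,0,0,0]]' | grep -E "pos|force" && python3 st.py
```

```text
clock: 3.75
ee_pos: [0.682, 0.1966, 0.2263]
tcp_rot: [[-0.944, -0.329, -0.002], [-0.329, 0.944, -0.0], [0.002, 0.0, -1.0]]
contact_force: [-1.0, 0.5, 0.7]
width: 0.0005
gripper_force: 0.0
ee_pos: [0.6619, 0.1892, 0.2293]
contact_force: [-0.6, -0.0, -0.3]
gripper_force: 0.0
t 4.15 box-frame tcp [0.0793 0.0018 0.2293] F box [-0.6008  0.1715 -0.262 ] w 0.00039865660747505957
tool in box
 [[-1.      0.0009  0.003 ]
 [ 0.0009  1.     -0.0007]
 [-0.003  -0.0007 -1.    ]] [   6.2298   40.119    52.8871   -0.003    86.819  -102.9721]
```

```bash
python3 -m pendant '[[0.006,0,0.004,0,0,0],[0.006,0,0.002,0,0,0],[0.006,0,0.002,0,0,0],[0.006,0,0.002,0,0,0]]' | grep -E "pos|t_force"; python3 -m pendant '[[0.006,0,0.003,0,0,0],[0.006,0,0.003,0,0,0],[0.006,0,0.003,0,0,0]]' | grep -E "pos|t_force"; python3 st.py
python3 - <<'E'
from h import *
im=ctrl.get_image('scene');cv2.imwrite('pics/s3.png',cv2.resize(im[90:230,250:450,::-1],None,fx=4,fy=4))
E
```

```text
ee_pos: [0.6389, 0.1812, 0.2169]
contact_force: [1.3, 0.9, -1.0]
ee_pos: [0.6216, 0.1752, 0.2075]
contact_force: [0.6, 1.1, -0.0]
t 4.85 box-frame tcp [0.0366 0.0018 0.2075] F box [ 0.9673  0.8322 -0.0422] w 0.0004217638907907257
tool in box
 [[-1.      0.0009 -0.0001]
 [ 0.0009  1.      0.    ]
 [ 0.0001  0.     -1.    ]] [   5.3657   34.7699   65.089    -0.0003   80.1477 -103.8326]
```

View pics/s3.png

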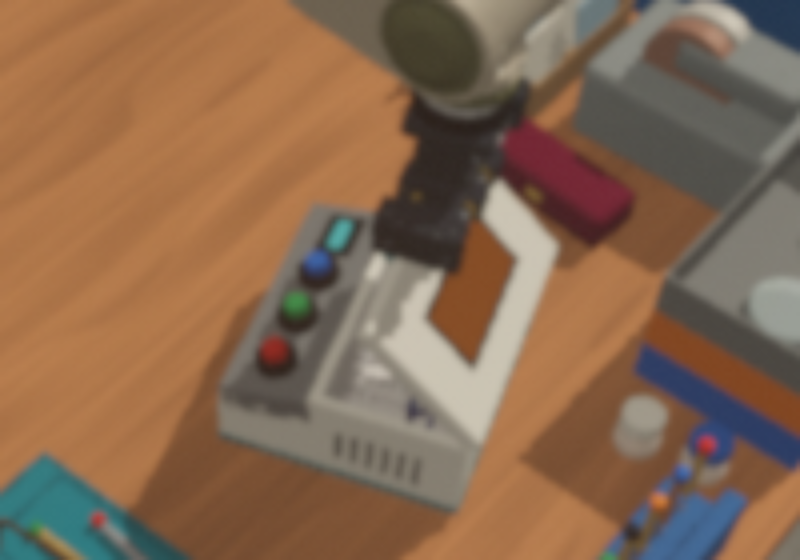

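The lid is following the fingertips and is now at about 0.75 rad. I'll keep going along the arc, steering more downwards.

```bash
python3 -m pendant '[[0.005,0,0.005,0,0,0],[0.004,0,0.005,0,0,0],[0.004,0,0.006,0,0,0],[0.004,0,0.006,0,0,0]]' | grep -E "pos|t_force"; python3 -m pendant '[[0.003,0,0.006,0,0,0],[0.003,0,0.006,0,0,0],[0,0,0,0,0,0],[0,0,-0.02,0,0,0]]' | grep -E "pos|t_force";python3 -m pendant '[[0,0,-0.03,0,0,0],[0.025,0,-0.02,0,0,0],[0.035,0,0,0,0,0],[0.035,0,0,0,0,0],[0.015,-0.026,0,0,0,0]]' | grep -E "pos|t_force"; python3 st.py
```

```text
ee_pos: [0.6056, 0.1696, 0.1851]
contact_force: [-0.3, -0.5, -0.0]
ee_pos: [0.5993, 0.1677, 0.1914]
contact_force: [0.6, 0.3, 0.1]
ee_pos: [0.5027, 0.108, 0.2443]
contact_force: [1.2, -0.9, -0.4]
t 6.2 box-frame tcp [-0.0978 -0.0223  0.2443] F box [ 0.8369 -1.2415 -0.4171] w 0.00036459335450682306
tool in box
 [[-1.     -0.0019  0.0004]
 [-0.0019  1.      0.0003]
 [-0.0004  0.0003 -1.    ]] [  -0.9546   16.2981   87.1475    0.0238   76.5364 -110.3194]
```

```bash
python3 -m pendant '[[0,0,0,0,-6,0],[0,0,0,0,-6,0],[0,0,0,0,0,0],[0,0,0,0,0,0],[0,0,0,0,0,0]]' | grep -E "pos|t_force"; for i in 1 2 3; do python3 -m pendant '[[0,0,0,0,0,0],[0,0,0,0,0,0],[0,0,0,0,0,0],[0,0,0,0,0,0],[0,0,0,0,0,0]]' >/dev/null; done
cat >> st.py <<'E'
T=R.T@np.array(S['tcp_rot']); n=np.array([-.208,0,.978]); b=np.array([-.07,-.026,.0915])+.023*n
print('to 25 mm above button, tool axes',T.T@(b+.025*n-R.T@(np.array(S['ee_pos'])-[p[0],p[1],0])))
E
python3 st.py
python3 - <<'E'
from h import *
im=ctrl.get_image('scene');cv2.imwrite('pics/s4.png',cv2.resize(im[90:230,250:450,::-1],None,fx=4,fy=4))
E
```

```text
ee_pos: [0.5055, 0.1072, 0.2439]
contact_force: [-0.2, 0.2, -0.8]
t 8.2 box-frame tcp [-0.0959 -0.0241  0.2437] F box [0.5693 0.0772 0.6499] w 0.00033603992160824333
tool in box
 [[-0.9781  0.0009  0.2079]
 [ 0.0009  1.     -0.0002]
 [-0.2079 -0.0001 -0.9781]] [  -3.3071   10.3633   95.6052    5.1204   63.0137 -114.3898]
to 25 mm above button, tool axes [ 0.0063 -0.0019  0.1063]
```

View pics/s4.png

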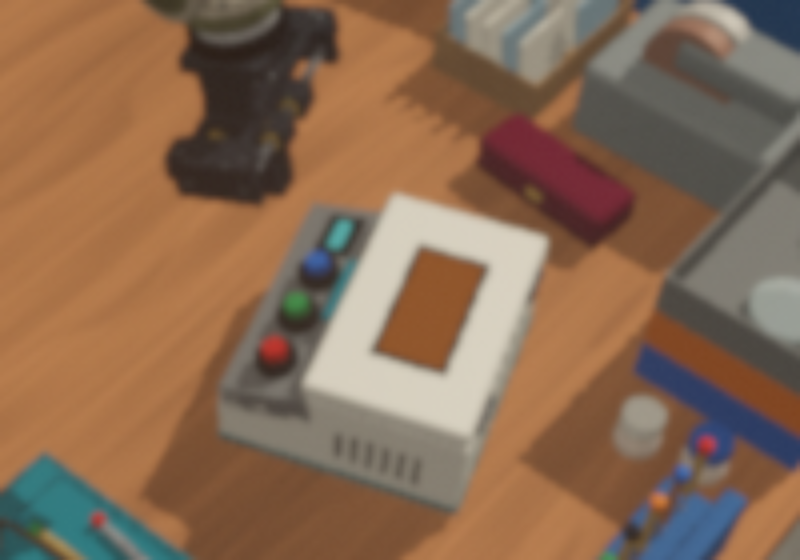

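The lid looks shut, flat and flush with the box, and the green button at (297,306) in the crop is clear. I'll let it settle a little more and then move above the button.

```bash
for i in 1 2; do python3 -m pendant '[[0,0,0,0,0,0],[0,0,0,0,0,0],[0,0,0,0,0,0],[0,0,0,0,0,0],[0,0,0,0,0,0]]' >/dev/null; done; python3 -m pendant '[[0.006,-0.002,0.02,0,0,0],[0,0,0.03,0,0,0],[0,0,0.03,0,0,0],[0,0,0.026,0,0,0],[0,0,0,0,0,0]]' >/dev/null; python3 -m pendant '[[0,0,0,0,0,0],[0,0,0,0,0,0]]' >/dev/null;python3 st.py
python3 - <<'E'
from h import *
im=ctrl.get_image('wrist');cv2.imwrite('pics/w.png',im[:,:,::-1])
top=ctrl.get_image('top')[130:270,170:330,::-1]
cv2.imwrite('pics/wt.png',np.hstack([cv2.resize(im[:,:,::-1],(400,250)),cv2.resize(top,(400,350))[50:300]]))
E
```

```text
t 9.95 box-frame tcp [-0.0792 -0.0263  0.1404] F box [-0.0583 -1.1174  0.6466] w 0.0007438036144496686
tool in box
 [[-0.9777  0.0009  0.2101]
 [ 0.0007  1.     -0.001 ]
 [-0.2101 -0.0009 -0.9777]] [  -2.7758   19.0309  101.1417    5.9469   48.6934 -115.4745]
to 25 mm above button, tool axes [0.0012 0.0003 0.0017]
```

View pics/wt.png

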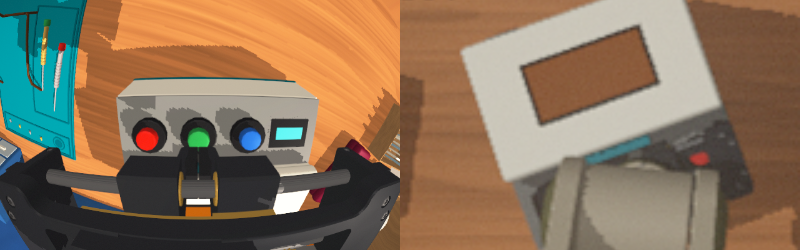

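The wrist view shows the fingers in line with the green button, with red and blue well off to either side. I'll descend and press in small steps, watching the force.

```bash
python3 -m pendant '[[0.001,0,0.012,0,0,0],[0,0,0.01,0,0,0],[0,0,0,0,0,0]]' | grep -E "pos|t_force"; for i in 1; do python3 -m pendant '[[0,0,0.002,0,0,0],[0,0,0.002,0,0,0],[0,0,0,0,0,0]]' | grep -E "pos|t_force"; python3 -m pendant '[[0,0,0.002,0,0,0],[0,0,0,0,0,0],[0,0,0,0,0,0]]' | grep -E "pos|t_force"; done; python3 st.py
```

```text
ee_pos: [0.5237, 0.1117, 0.1153]
contact_force: [-0.4, 0.9, -0.1]
ee_pos: [0.5251, 0.112, 0.1132]
contact_force: [-2.3, 0.3, 2.7]
ee_pos: [0.5256, 0.1121, 0.1114]
contact_force: [-2.6, 0.2, 3.0]
t 10.95 box-frame tcp [-0.0748 -0.0261  0.1114] F box [-2.3964  1.0903  2.9517] w 0.0004418934099985443
tool in box
 [[-0.9781  0.0009  0.2081]
 [ 0.0008  1.     -0.0003]
 [-0.2081 -0.0001 -0.9781]] [  -2.5509   21.9823  101.9932    6.2538   45.0149 -115.751 ]
to 25 mm above button, tool axes [-0.0006  0.     -0.0276]
```

```bash
python3 -m pendant '[[0,0,0.002,0,0,0],[0,0,0,0,0,0]]' | grep -E "pos|t_force"; python3 -m pendant '[[0,0,0.0015,0,0,0],[0,0,0,0,0,0],[0,0,0,0,0,0]]' | grep -E "pos|t_force"; python3 st.py
```

```text
ee_pos: [0.526, 0.1123, 0.1092]
contact_force: [-1.9, -0.7, 4.0]
ee_pos: [0.5263, 0.1123, 0.1079]
contact_force: [-2.0, -0.2, 5.4]
t 11.45 box-frame tcp [-0.0741 -0.0261  0.1079] F box [-1.9234  0.5009  5.356 ] w 0.00039517299584411914
tool in box
 [[-0.9781  0.0009  0.2081]
 [ 0.0009  1.     -0.0003]
 [-0.2081 -0.0001 -0.9781]] [  -2.5192   22.3695  102.0495    6.2945   44.569  -115.7809]
to 25 mm above button, tool axes [-0.0006  0.0001 -0.0311]
```

```bash
python3 -m pendant '[[0,0,0.0015,0,0,0],[0,0,0,0,0,0],[0,0,0,0,0,0]]' | grep -E "pos|t_force"; python3 -m pendant '[[0,0,-0.005,0,0,0],[0,0,-0.01,0,0,0],[0,0,-0.03,0,0,0],[0,0,-0.04,0,0,0],[0,0,-0.04,0,0,0]]' >/dev/null; python3 -m pendant '[[0.03,0,-0.02,0,0,0],[0.03,0,0,0,0,0],[0,0,0,0,0,0],[0,0,0,0,0,0],[0,0,0,0,0,0]]' | grep -E "pos|t_force"
python3 - <<'E'
from h import *
im=ctrl.get_image('scene');cv2.imwrite('pics/s5.png',cv2.resize(im[90:330,200:450,::-1],None,fx=2.4,fy=2.4))
E
```

```text
ee_pos: [0.5264, 0.1124, 0.1076]
contact_force: [-12.1, -2.8, 21.5]
ee_pos: [0.4434, 0.0833, 0.2358]
contact_force: [0.6, 0.2, 0.8]
```

View pics/s5.png

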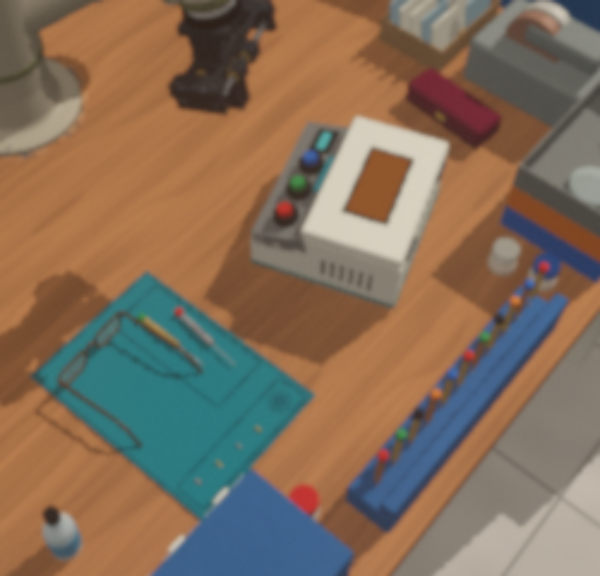

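The button bottomed out (about 25 N, under the 40 N limit) and was released. The lid is shut, the other things look undisturbed and the arm is clear.

```bash
python3 -c "
from bench import ctrl
print(ctrl.hand_in())"
```

```text
the job is handed in; nothing more can be done
None
```

I eased the lid shut, pressed the green start button to the bottom (peak force about 25 N against the 40 N limit), withdrew the arm clear and handed the job in; no verdict came back, but the last picture shows the lid shut and nothing else moved.

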